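# Seat the drilling template on the toy-hatch jig

## Robot

A 7-joint arm with a two-finger parallel gripper is mounted at the origin on the work surface. World frame = base frame: x ahead of the robot, y to its left, z up, the work surface at z = 0. Lengths are in mm, angles in rad, forces in N, time in s.
With the tool pointing down it reaches from about 400 to 750 mm from the base axis. Payload 19.5 kg.
Tool frame: the origin (TCP) lies at the very end of the fingers, on their centre line; the grasp point (between the pads) lies hold_point_z behind it (hold_point_z is the distance from the TCP to the grasp point, in mm); z points along the fingers, y is the line along which they close (so a half turn about z gives the same grasp; the last joint's range is limited). The gripper opens to 85 mm and grips with 20 to 120 N. Pads are 22 mm wide; open, the fingers measure 114 mm over their backs; the gripper's body (76 mm by 85 mm) begins 54 mm behind the grasp point. The pads swing forward as they close: fully open they stand 13 mm farther back than shut.
Start: joints at [1.249, 0.707, -0.028, 1.485, 0.022, 0.951, -0.075], TCP at [158.787, -552.613, 231.268] pointing down, gripper open.
Joint ranges: [-2.71, 2.71], [-0.32, 2.16], [-1.57, 1.52], [0, 2.45], [-1.46, 4.6], [0, 2.02], [-2.83, 2.83]. Speed limits (rad/s): [1.89, 1.89, 2.57, 2.57, 3.01, 3.01, 3.01].

## Interface

Orientations are given as a unit quaternion [w, x, y, z].
In Python, from rig import * gives the robot as it stands.
- The arm moves only by the tool step_arm, never from a script. Its argument "targets" is a list of rows, each an object of numbers: "grip": the finger opening in m, from 0 to 0.0854; "tx", "ty", "tz": the shift along the tool's x, y, z in m; "yaw": the turn about the tool's z in degrees. A call has exactly 5 rows; each row is the pose to reach, as a shift and turn from the pose commanded when the call began, along the tool's axes at that moment; what a row does not reach only later rows make up. A row lasts 1/8 s, in which the tool goes at most 62.5 mm and 10.7 degrees, less where a joint would pass 70% of its speed; a pose out of reach is approached as far as the arm can. A call with a gripper value outside its range is refused whole. The fingers move at their own pace and stop on an object; "grip_force" is the grip in N (left out, the last holds). Time passes only in rows, so rows that repeat a pose let the fingers close, or fill a call up. It gives the time, the measured TCP pose, the force, the opening and the grip force at its end, in the units of the state.
- get_obs(): the state, without advancing time (a new reading comes with each control period).
- get_image(name): name is "scene" or "top" or "wrist"; returns the picture (384x512x3 uint8, red, green, blue); there is no depth.
- camera_model(name): a dict with "K" (3x3 intrinsics, pixels), "k1" (the pictures are not rectified: a ray, as slopes to the right and down, at radius r is drawn at 1 + k1 r^2 times it, then the intrinsics apply), "R" (3x3) and "t" (3): a world point X has camera coordinates R X + t. Camera axes: x right, y down, z forward; pixel columns grow to the right and rows downward; lengths in mm; the calibration is good to about 2 mm. A picture is of the moment at which its call begins: read the wrist's pose just before it. camera_model takes no time and is no camera call; for the wrist camera it gives the pose at the moment of the call.
- finish_job(): hands the job in; it is judged then, once.
The state is a dict: "time_s": time; "q": joint angles; "dq": joint speeds; "joint_torque": joint torques, N m; "tool_pos": TCP position; "ee_rot": TCP orientation; "wrist_force": force on the tool from outside, world axes, zero at the start; "torque": the same for the moment, N m; "gripper_width": finger opening in mm; "grip_force": force on a finger pad.
Only numpy, scipy, OpenCV 4.12 (cv2) and the standard library are available. Lean on these libraries where they do the work, as an engineer would, in place of code of your own. Each camera call takes 0.05 s, during which the arm holds its last target. There are 200 camera calls.

## Task

Pick up the flat metal drilling template by its handle and hang it on the drilling jig, with both of its end holes over the jig's two upright pins and the plate fully down, flat on the carriage. Then push it along, carriage and all, until its end rests against the jig's upright stop, and let go. Work gently, feeling for the pins rather than forcing the plate or the jig, and leave the other things on the table where they are.

Things in the scene. Friction and masses are not known exactly. Their poses are not given: they have to be found in the camera images.
- template: Loose flat aluminium plate, 70 (x) by 240 (y) by 8 mm, about 0.25 to 0.5 kg, lying flat, handle up. Origin: centre of the underside; z up, y along its length. Two 12.5 mm through holes at x = 0, y = -72 and +72 mm; four small drill bushings near the middle are too small for the pins. Symmetrical: fits either way round.
- template_handle (a point): Centre of the template's handle: a block in the middle of the plate's top, 24 (x) by 30 (y) by 32 mm tall (8 to 40 mm above the underside); axes as the template's.
- jig: Drilling jig fixed to the table. Origin: centre of the underside of its plywood base, 110 (x) by 344 (y) by 12 mm; z up, y along its length. Two rails carry a grey carriage (86 by 196 mm) that slides along y. On it, at x = 0, stand two upright steel pins 144 mm apart, 72 mm either side of its middle, 10 mm thick, 24 mm tall, tapered to 9 mm at the tip.
- jig_slideway (a point): Fixed point over the jig's origin, 34 mm up: height of the carriage's top, on which the plate must lie. Pin tips are 24 mm higher. Axes as the jig's. WHERE THE CARRIAGE STANDS IS NOT MEASURED: at the start its middle is anywhere from y = -20 to +20 mm of this point; find the pins by feel or sight. It slides from y = -30 to +48 mm and stays where left; see jig_stop for forces.
- jig_stop (a point): Middle of the top inner edge of the upright wooden stop (90 by 15 mm, 60 mm high) at the jig's +y end, 156 mm from its origin; the plate's end touches it when the plate's middle is at jig y = +36 mm. Moving the carriage takes 6 N: a plate pressed lightly (below 5 N) slides over the pin tips, harder it may drag them. Over 40 N between plate and jig (with carriage, pins, stop) is forcing.
- jar: bystander: glass jar, 48 mm wide, 55 mm tall; origin under its centre
- cup: bystander: small white cup for screws, 60 mm wide, 40 mm tall; origin under its centre
- screwdriver: bystander: screwdriver lying flat along its own x axis, about 200 mm long; origin near its middle
- wheel: bystander: black toy wheel lying flat, 52 mm wide, 26 mm tall; origin under its centre
- toy_ring: bystander: blue plastic ring lying flat, 84 mm wide, 16 mm tall; origin under its centre
- toy_figure: bystander: small round blue toy animal, 60 mm wide, 48 mm tall; origin under its centre
There are look-alikes about, which are no part of the job. Of the things that look like the template, take the one that is farthest from the robot's base at the start.

How it is judged:
By the outcome, as a careful person would: the job done as asked, in the order asked, and still so for the second after the job is handed in, with the robot touching nothing.
It also fails if it takes over 69 s, if anything falls off the work surface, if the arm or the gripper's body presses on something with over 40 N, if the wrist force passes 120 N, or if a joint passes its speed limit or range.

## Working session

There is one attempt and no reset: what is moved stays moved. The work goes in short steps, Python scripts to look and compute and a tool call to move; the robot and the scene stay as the last step left them, time stands still between calls to the robot, and variables do not carry over. Pictures are saved under pics/ and viewed, at most 10 in all, crops included, and the job is handed in when it is done.

Besides the shell and the picture viewer there is one more tool, called after "Call:" by a JSON object that holds its "fn" and its "kwargs", one argument or row to a line. step_arm: Moves the arm, as the interface text tells. Its arguments: {"type":"object","properties":{"targets":{"type":"array"},"grip_force":{"type":"number"}},"required":["targets"]}

```bash
mkdir -p pics; ls; python3 - <<'E'
from rig import *
import cv2,numpy as np
o=get_obs();print({k:np.round(o[k],3) for k in o})
for n in("top","scene"):
    im=get_image(n);cv2.imwrite(f"pics/{n}0.png",im[:,:,::-1])
    m=camera_model(n);print(n,{k:np.round(m[k],3).tolist() for k in m})
E
python3 -c "
import cv2,numpy as np
for n in('top','scene'):
    a=cv2.imread(f'pics/{n}0.png');cv2.imwrite(f'pics/{n}0b.png',cv2.resize(a,(800,600),interpolation=3))"
```

```text
pics
{'time_s': np.float64(0.0), 'q': array([ 1.249,  0.707, -0.028,  1.485,  0.022,  0.951, -0.076]), 'dq': array([ 0.001,  0.   ,  0.   , -0.001, -0.   ,  0.001, -0.   ]), 'joint_torque': array([ 2.0000e-03, -8.8320e+01,  1.2350e+00, -2.3616e+01,  1.7000e-02,
        6.0000e-03, -0.0000e+00]), 'tool_pos': array([ 158.709, -552.377,  230.842]), 'ee_rot': array([-0.001,  0.99 ,  0.139, -0.   ]), 'wrist_force': array([0.657, 0.041, 0.29 ]), 'torque': array([-0.   ,  0.024, -0.024]), 'grip_force': np.float64(0.0), 'gripper_width': np.float64(85.141)}
top {'K': [[456.368, 0.0, 262.104], [0.0, 456.368, 200.171], [0.0, 0.0, 1.0]], 'k1': 0.051, 'R': [[0.007, -1.0, 0.014], [-0.985, -0.01, -0.173], [0.173, -0.013, -0.985]], 't': [-23.06, 475.545, 1194.047]}
scene {'K': [[496.991, 0.0, 252.262], [0.0, 496.991, 198.57], [0.0, 0.0, 1.0]], 'k1': -0.19, 'R': [[-0.598, 0.801, -0.015], [0.487, 0.349, -0.801], [-0.636, -0.487, -0.598]], 't': [285.068, -174.91, 1783.851]}
```

View pics/top0b.png

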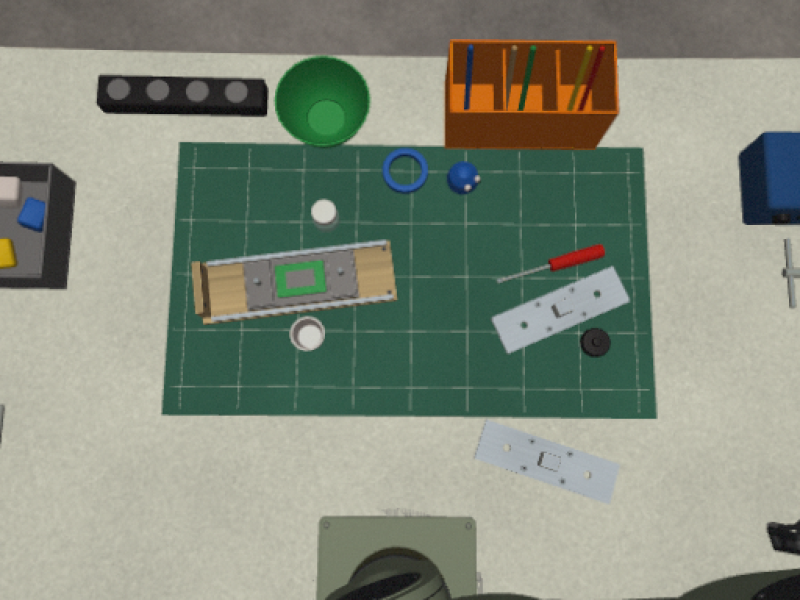

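View pics/scene0b.png

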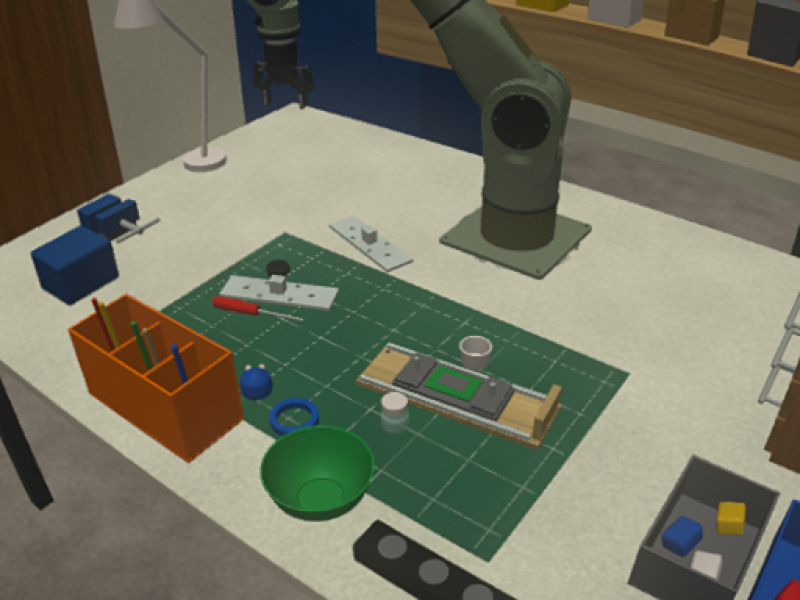

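The template candidates, in 800×600 top-view pixels, are A on the mat at (560,308) and B on the bench at (547,460). A is higher in the picture, which puts it farther from the base (x ahead), so it fits the description. I'll measure both and crop to confirm.

```bash
cat > h.py <<'E'
from rig import *
import cv2,numpy as np
def cast(name,px,z,m=None):
    m=m or camera_model(name);K,R,t=map(np.array,(m["K"],m["R"],m["t"]));px=np.atleast_2d(np.float64(px))
    d=(px-[K[0,2],K[1,2]])/[K[0,0],K[1,1]];u=d.copy()
    for _ in range(20):u=d/(1+m["k1"]*(u**2).sum(1,keepdims=True))
    r=np.c_[u,np.ones(len(u))]@R;c=-R.T@t
    return c+r*((z-c[2])/r[:,2])[:,None]
def proj(name,X,m=None):
    m=m or camera_model(name);K,R,t=map(np.array,(m["K"],m["R"],m["t"]))
    c=np.atleast_2d(X)@R.T+t;u=c[:,:2]/c[:,2:];u=u*(1+m["k1"]*(u**2).sum(1,keepdims=True))
    return u*[K[0,0],K[1,1]]+[K[0,2],K[1,2]]
E
python3 - <<'E'
from h import *
import rig;print([a for a in dir(rig) if not a.startswith('_')])
try:print(hold_point_z)
except Exception as e:print(e)
im=cv2.imread("pics/top0.png");hsv=cv2.cvtColor(im,cv2.COLOR_BGR2HSV)
# plates: bluish light grey
b,g,r=[im[:,:,i].astype(int) for i in range(3)]
m=((b>130)&(b>=g-2)&(b-r>6)&(b-r<50)).astype(np.uint8)
m=cv2.morphologyEx(m,cv2.MORPH_CLOSE,np.ones((5,5)));m=cv2.morphologyEx(m,cv2.MORPH_OPEN,np.ones((3,3)))
for c in cv2.findContours(m,0,2)[0]:
    if cv2.contourArea(c)>800:
        bx=cv2.boxPoints(cv2.minAreaRect(c));W=cast("top",bx,8)
        print("plate",bx.round(1).tolist(),W[:,:2].round(1).tolist(),W.mean(0).round(1),[np.linalg.norm(W[i]-W[i-1]).round(1) for i in range(2)],
         np.linalg.norm(W.mean(0)[:2]).round())
# jig corners guess (800px coords)/1.5625
s=512/800
def P(l):return np.float64(l)*s
print("stop/jig base corners z12",cast("top",P([[207,322],[397,298],[388,242]]),12).round(1)[:,:2].tolist())
print("pins tip z58",cast("top",P([[257,282],[340,272]]),58).round(1)[:,:2].tolist())
for n,(x,y,w,h) in {"tmpl":(300,160,115,170),"jig":(115,140,150,75)}.items():
    cv2.imwrite(f"pics/c_{n}.png",cv2.resize(im[y:y+h,x:x+w],None,fx=(5 if n=="jig" else 3.5),fy=(5 if n=="jig" else 3.5),interpolation=2))
E
```

```text
['Unreachable', 'camera_model', 'finish_job', 'get_image', 'get_obs', 'hold_point_z']
18.700000000000003
plate [[303.0, 293.0], [311.1000061035156, 268.70001220703125], [396.8999938964844, 297.29998779296875], [388.79998779296875, 321.6000061035156]] [[229.8, -131.0], [294.4, -153.6], [221.3, -382.1], [158.3, -357.5]] [ 225.9 -256.1    8. ] [np.float64(237.5), np.float64(68.4)] 341.0
plate [[314.0, 202.6999969482422], [392.5, 169.10000610351562], [402.5, 192.5], [324.1000061035156, 226.10000610351562]] [[475.9, -163.9], [574.1, -385.8], [507.2, -411.0], [410.7, -190.8]] [ 492.  -287.9    8. ] [np.float64(70.5), np.float64(242.7)] 570.0
stop/jig base corners z12 [[461.0, 336.3], [507.4, 3.2], [610.3, 20.4]]
pins tip z58 [[523.8, 243.0], [543.0, 101.6]]
```

View pics/c_tmpl.png

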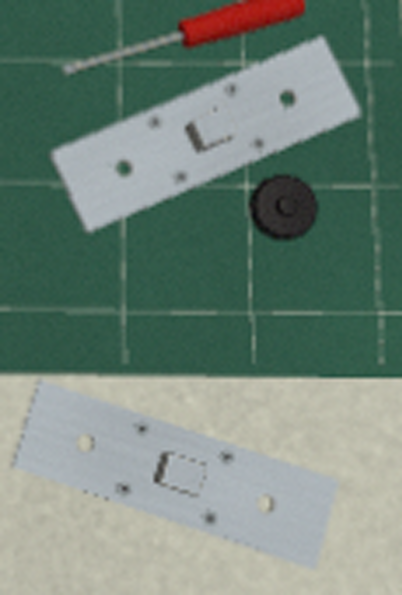

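View pics/c_jig.png

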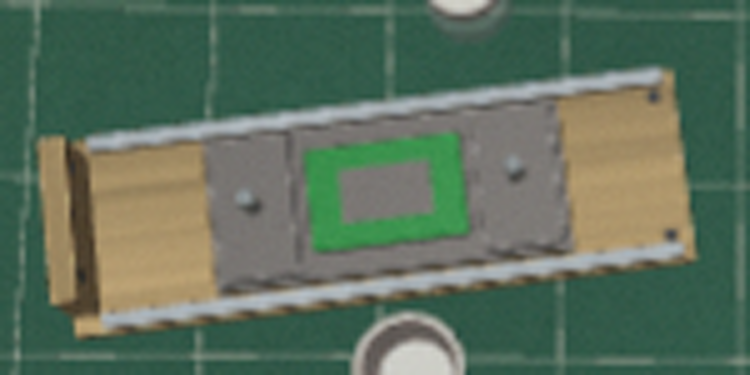

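The crop confirms it. A, the upper plate, has holes at crop (124,168) and (288,98) and is 570 mm from the base, against 341 mm for B. Its size reads 242×70 mm, so A is the template. The jig crop shows pins near (243,198) and (513,165), with the stop at the left, which is world +y.

```bash
cat >> h.py <<'E'
from scipy.spatial.transform import Rotation as Ro
def rot(o): q=o["ee_rot"];return Ro.from_quat([q[1],q[2],q[3],q[0]])
def rel(target,line_deg=None):
    """tool-frame shift (m) to world target, yaw (deg) so tool y lies along world line angle"""
    o=get_obs();R=rot(o).as_matrix();d=R.T@(np.array(target)-o["tool_pos"])/1000
    y=None
    if line_deg is not None:
        a=np.degrees(np.arctan2(R[1,1],R[0,1]));y=-((line_deg-a+90)%180-90)
    print("t",round(o["time_s"],2),"tcp",o["tool_pos"].round(1),"F",o["wrist_force"].round(1),"w",round(o["gripper_width"],1),"shift",d.round(4),"yaw",None if y is None else round(y,2),"tilt",R[:,2].round(4))
E
python3 - <<'E'
from h import *
h=cast("top",[[300+124/3.5,160+168/3.5],[300+288/3.5,160+98/3.5]],8)
d=h[1]-h[0];print(h.round(1).tolist(),np.linalg.norm(d),h.mean(0).round(1),np.degrees(np.arctan2(d[1],d[0])))
m=camera_model("top");print("cam",-m["R"].T@m["t"])
p=cast("top",[[115+243/5,140+197/5],[115+513/5,140+163/5]],56);d=p[0]-p[1];print("pins",p.round(1).tolist(),np.linalg.norm(d),p.mean(0),np.degrees(np.arctan2(d[1],d[0])))
mw=camera_model("wrist");o=get_obs();print("wristcam in tool",rot(o).as_matrix().T@(-mw["R"].T@mw["t"]-o["tool_pos"]), "axis",rot(o).as_matrix().T@mw["R"][2],mw["K"].round(0).tolist())
rel([h.mean(0)[0],h.mean(0)[1],190],np.degrees(np.arctan2((h[1]-h[0])[1],(h[1]-h[0])[0])))
E
```

```text
[[461.6, -223.2, 8.0], [519.5, -355.3, 8.0]] 144.1908166933898 [ 490.5 -289.2    8. ] -66.31278451944256
cam [ 261.53889292   -3.34448922 1258.57485899]
pins [[527.2, 245.8, 56.0], [547.6, 101.9, 56.0]] 145.4130104652094 [537.37902768 173.84801301  56.        ] 98.06306184050214
wristcam in tool [  75.88084175   -0.39350182 -142.68968555] axis [-2.95268239e-01 -6.13306567e-05  9.55414394e-01] [[291.0, 0.0, 257.0], [0.0, 291.0, 192.0], [0.0, 0.0, 1.0]]
t 0.1 tcp [ 158.7 -552.4  230.9] F [-0.7 -0.1  0.2] w 85.6 shift [ 0.3916 -0.1613  0.041 ] yaw -7.66 tilt [-3.e-04  9.e-04 -1.e+00]
```

Call:
{"fn": "step_arm", "kwargs": {
  "targets": [
    {"tx": 0.05,"ty": -0.02,"tz": 0,"yaw": 0,"grip": 0.06},
    {"tx": 0.1,"ty": -0.041,"tz": 0,"yaw": -2,"grip": 0.06},
    {"tx": 0.15,"ty": -0.062,"tz": 0,"yaw": -4,"grip": 0.06},
    {"tx": 0.2,"ty": -0.082,"tz": 0,"yaw": -6,"grip": 0.06},
    {"tx": 0.25,"ty": -0.103,"tz": 0,"yaw": -7.7,"grip": 0.06}
  ]
}}

```text
time_s: 0.72
tool_pos: [371.8, -383.3, 231.2]
ee_rot: [-0.0, 0.979, 0.206, -0.0]
wrist_force: [0.2, -0.2, -0.5]
gripper_width: 60.0
grip_force: 0.0
```

```bash
python3 -c "
from h import *
rel([490.5,-289.2,190],-66.3)"
```

```text
t 0.72 tcp [ 371.8 -383.3  231.2] F [ 0.2 -0.2 -0.5] w 60.0 shift [ 0.1466 -0.0383  0.0412] yaw 0.08 tilt [-2.e-04  2.e-04 -1.e+00]
```

Call:
{"fn": "step_arm", "kwargs": {
  "targets": [
    {"tx": 0.045,"ty": -0.012,"tz": 0.01},
    {"tx": 0.09,"ty": -0.024,"tz": 0.02},
    {"tx": 0.13,"ty": -0.035,"tz": 0.035},
    {"tx": 0.146,"ty": -0.038,"tz": 0.041},
    {"tx": 0.146,"ty": -0.038,"tz": 0.041}
  ]
}}

```text
invalid input at $.targets[0]: expected keys grip, tx, ty, tz, yaw
```

```bash
python3 - <<'E'
from h import *
rel([490.5,-289.2,80],-66.3)
m=camera_model("wrist");im=get_image("wrist")[:,:,::-1].copy();cv2.imwrite("pics/w1.png",im)
h=np.array([[461.6,-223.2,8],[519.5,-355.3,8],[490.5,-289.2,40]])
print(proj("wrist",h,m).round(1).tolist())
E
```

```text
t 0.72 tcp [ 371.8 -383.3  231.2] F [ 0.2 -0.2 -0.5] w 60.0 shift [ 0.1466 -0.0382  0.1512] yaw 0.08 tilt [-2.e-04  2.e-04 -1.e+00]
[[159.9, 37.9], [286.8, 37.7], [219.8, 31.1]]
```

View pics/w1.png

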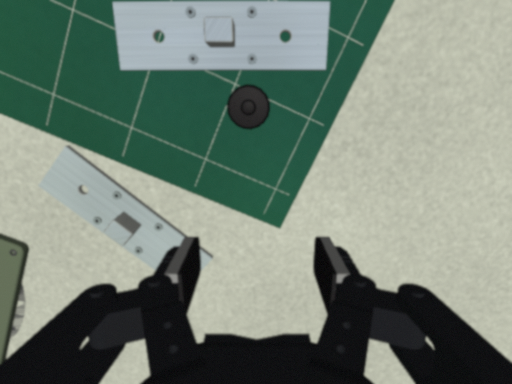

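The wrist view shows the template's holes at (159,36) and (286,36), within 2 px of my prediction. The handle is at (219,31) and the wheel at (248,106). The move itself was refused because some keys were missing, so I'll resend it in full.

Call:
{"fn": "step_arm", "kwargs": {
  "targets": [
    {"tx": 0.045,"ty": -0.012,"tz": 0.02,"yaw": 0,"grip": 0.06},
    {"tx": 0.09,"ty": -0.024,"tz": 0.04,"yaw": 0,"grip": 0.06},
    {"tx": 0.13,"ty": -0.035,"tz": 0.065,"yaw": 0,"grip": 0.06},
    {"tx": 0.146,"ty": -0.038,"tz": 0.091,"yaw": 0,"grip": 0.06},
    {"tx": 0.146,"ty": -0.038,"tz": 0.091,"yaw": 0,"grip": 0.06}
  ]
}}

```text
time_s: 1.4
tool_pos: [488.7, -290.0, 138.8]
ee_rot: [-0.001, 0.978, 0.206, -0.001]
wrist_force: [-1.1, -1.4, 0.3]
gripper_width: 59.6
grip_force: 0.0
```

```bash
python3 - <<'E'
from h import *
rel([490.5,-289.2,13],-66.3)
m=camera_model("wrist");im=get_image("wrist")[:,:,::-1].copy();cv2.imwrite("pics/w2.png",im)
P=np.array([[461.6,-223.2,8],[519.5,-355.3,8],[490.5,-289.2,40]])
p=proj("wrist",P,m);print(p.round(1).tolist())
# dark/green holes inside plate
pl=((im.min(2)>110)).astype(np.uint8)
for c in p[:2]:
    x,y=c.round().astype(int);x0,y0=max(x-18,0),max(y-18,0);w=im[y0:y+18,x0:x+18]
    k=(w.min(2)<90).astype(np.uint8);n,l,s,ce=cv2.connectedComponentsWithStats(k)
    for i in range(1,n):
        if s[i,4]>25:print("hole",ce[i]+[x0,y0],s[i].tolist(),cast("wrist",ce[i]+[x0,y0],8,m).round(1))
E
```

```text
t 1.4 tcp [ 488.7 -290.   138.8] F [-1.1 -1.4  0.3] w 59.6 shift [0.0022 0.0003 0.1258] yaw 0.12 tilt [-0.0026  0.0017 -1.    ]
[[183.3, 181.6], [331.5, 181.9], [257.3, 191.4]]
hole [328.76811594 179.08695652] [10, 11, 10, 9, 69] [[ 520.9 -351.5    8. ]]
```

View pics/w2.png

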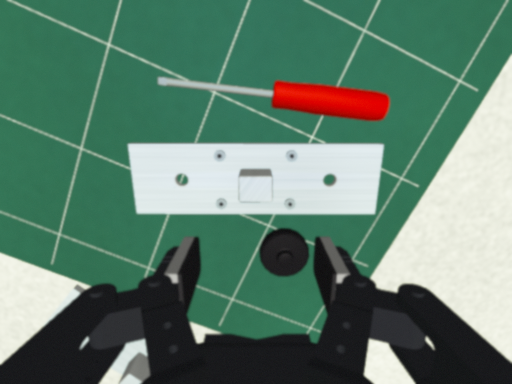

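Holes are at (181.5,180) and (329.5,180), the handle at (256,186), and the wheel at (284,251) is clear of the finger lanes.

```bash
python3 - <<'E'
from h import *
m=camera_model("wrist")
w=cast("wrist",[[181.5,180],[329.5,180]],8,m);d=w[1]-w[0];a=np.degrees(np.arctan2(d[1],d[0]))
print(w.round(1).tolist(),np.linalg.norm(d),a)
c=w.mean(0);rel([c[0],c[1],13],a)
E
```

```text
[[461.9, -222.3, 8.0], [519.9, -354.6, 8.0]] 144.45254198235762 -66.29696788257098
t 1.45 tcp [ 488.4 -291.3  140.2] F [ 0.3 -0.4  0.6] w 59.9 shift [ 0.0036 -0.0015  0.1272] yaw 0.03 tilt [-1.4e-03  3.0e-04 -1.0e+00]
```

Call:
{"fn": "step_arm", "kwargs": {
  "targets": [
    {"tx": 0.003,"ty": -0.001,"tz": 0.045,"yaw": 0,"grip": 0.06},
    {"tx": 0.003,"ty": -0.001,"tz": 0.085,"yaw": 0,"grip": 0.06},
    {"tx": 0.003,"ty": -0.001,"tz": 0.105,"yaw": 0,"grip": 0.06},
    {"tx": 0.003,"ty": -0.001,"tz": 0.118,"yaw": 0,"grip": 0.06},
    {"tx": 0.003,"ty": -0.001,"tz": 0.125,"yaw": 0,"grip": 0.06}
  ]
}}

```text
time_s: 2.08
tool_pos: [491.2, -289.7, 15.7]
ee_rot: [0.0, 0.979, 0.205, 0.0]
wrist_force: [-0.2, 0.6, 0.9]
gripper_width: 60.2
grip_force: 0.0
```

Call:
{"fn": "step_arm", "kwargs": {
  "grip_force": 60,
  "targets": [
    {"tx": 0,"ty": 0,"tz": 0,"yaw": 0,"grip": 0.04},
    {"tx": 0,"ty": 0,"tz": 0,"yaw": 0,"grip": 0.03},
    {"tx": 0,"ty": 0,"tz": 0,"yaw": 0,"grip": 0.02},
    {"tx": 0,"ty": 0,"tz": 0,"yaw": 0,"grip": 0.02},
    {"tx": 0,"ty": 0,"tz": 0,"yaw": 0,"grip": 0.02}
  ]
}}

```text
time_s: 2.7
tool_pos: [491.5, -288.9, 16.2]
ee_rot: [0.0, 0.979, 0.206, 0.0]
wrist_force: [-3.4, 1.9, 9.0]
gripper_width: 28.9
grip_force: 60.7
```

Call:
{"fn": "step_arm", "kwargs": {
  "targets": [
    {"tx": 0,"ty": 0,"tz": -0.01,"yaw": 0,"grip": 0.02},
    {"tx": 0,"ty": 0,"tz": -0.03,"yaw": 0,"grip": 0.02},
    {"tx": 0,"ty": 0,"tz": -0.06,"yaw": 0,"grip": 0.02},
    {"tx": 0,"ty": 0,"tz": -0.09,"yaw": 0,"grip": 0.02},
    {"tx": 0,"ty": 0,"tz": -0.11,"yaw": 0,"grip": 0.02}
  ]
}}

```text
time_s: 3.32
tool_pos: [491.5, -289.1, 127.4]
ee_rot: [0.0, 0.979, 0.206, 0.001]
wrist_force: [-0.7, -0.5, -3.7]
gripper_width: 28.7
grip_force: 60.0
```

```bash
python3 - <<'E'
from h import *
rel([537.4,173.8,120],98.06)
print(np.round(get_obs()["torque"],2))
E
```

```text
t 3.33 tcp [ 491.5 -289.1  127.4] F [-0.7 -0.5 -3.7] w 28.7 shift [ 0.2282 -0.4053  0.0071] yaw 15.67 tilt [ 1.3e-03 -7.0e-04 -1.0e+00]
[-0.    0.    0.04]
```

Call:
{"fn": "step_arm", "kwargs": {
  "targets": [
    {"tx": 0.005,"ty": -0.02,"tz": -0.02,"yaw": 0,"grip": 0.02},
    {"tx": 0.017,"ty": -0.07,"tz": -0.04,"yaw": 0,"grip": 0.02},
    {"tx": 0.03,"ty": -0.122,"tz": -0.06,"yaw": 0,"grip": 0.02},
    {"tx": 0.043,"ty": -0.175,"tz": -0.08,"yaw": 0,"grip": 0.02},
    {"tx": 0.056,"ty": -0.228,"tz": -0.093,"yaw": 0,"grip": 0.02}
  ]
}}

```text
time_s: 3.95
tool_pos: [450.5, -56.0, 219.8]
ee_rot: [0.0, 0.979, 0.206, 0.001]
wrist_force: [1.6, 0.1, -3.9]
gripper_width: 28.9
grip_force: 60.3
```

Call:
{"fn": "step_arm", "kwargs": {
  "targets": [
    {"tx": 0.013,"ty": -0.053,"tz": 0,"yaw": 4,"grip": 0.02},
    {"tx": 0.026,"ty": -0.105,"tz": 0,"yaw": 8,"grip": 0.02},
    {"tx": 0.039,"ty": -0.157,"tz": 0,"yaw": 12,"grip": 0.02},
    {"tx": 0.049,"ty": -0.197,"tz": 0,"yaw": 15.7,"grip": 0.02},
    {"tx": 0.052,"ty": -0.211,"tz": 0,"yaw": 15.7,"grip": 0.02}
  ]
}}

```text
time_s: 4.58
tool_pos: [412.8, 158.7, 218.8]
ee_rot: [-0.0, 0.997, 0.071, 0.0]
wrist_force: [0.5, -0.5, -4.5]
gripper_width: 28.8
grip_force: 60.5
```

Call:
{"fn": "step_arm", "kwargs": {
  "targets": [
    {"tx": 0,"ty": 0,"tz": 0,"yaw": 0,"grip": 0.02},
    {"tx": 0,"ty": 0,"tz": 0,"yaw": 0,"grip": 0.02},
    {"tx": 0,"ty": 0,"tz": 0,"yaw": 0,"grip": 0.02},
    {"tx": 0,"ty": 0,"tz": 0,"yaw": 0,"grip": 0.02},
    {"tx": 0,"ty": 0,"tz": 0,"yaw": 0,"grip": 0.02}
  ]
}}

```text
time_s: 5.2
tool_pos: [413.6, 156.2, 218.3]
ee_rot: [-0.0, 0.998, 0.07, -0.0]
wrist_force: [-0.1, 0.4, -4.4]
gripper_width: 28.7
grip_force: 60.5
```

```bash
python3 - <<'E'
from h import *
m=camera_model("wrist");im=get_image("wrist")[:,:,::-1].copy();cv2.imwrite("pics/w3.png",im)
rel([537.4,173.8,120],98.06)
print(proj("wrist",[[527.2,245.8,56],[547.6,101.9,56]],m).round(1).tolist())
cv2.imwrite("pics/w3b.png",cv2.resize(im,(800,600),interpolation=2))
E
```

```text
t 5.25 tcp [413.6 156.3 218.4] F [-0.5  0.5 -4.2] w 28.9 shift [ 1.25e-01 -1.00e-04  9.84e-02] yaw -0.04 tilt [ 0.e+00  1.e-04 -1.e+00]
[[180.8, 49.1], [332.8, 48.8]]
```

View pics/w3b.png

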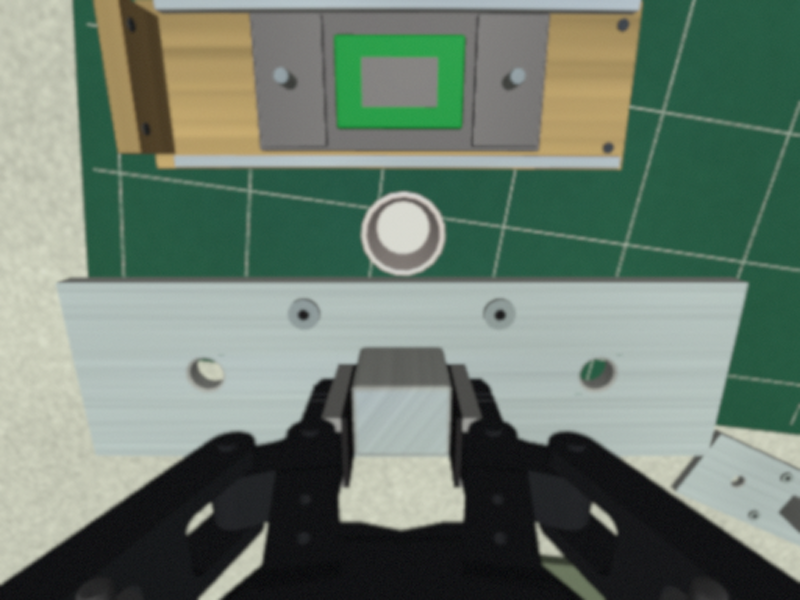

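The wrist view at 800 px shows pin tips at (281,75) and (517,75), the plate's holes at (206,373) and (598,373), and the handle held square. I'll measure all four in this one picture.

```bash
cat > meas.py <<'E'
from h import *
def blob(im,c,r,fn):
    x,y=np.round(c).astype(int);x0,y0=x-r,max(y-r,0);w=im[y0:y+r,x0:x+r]
    u=4;w=cv2.resize(w,None,fx=u,fy=u,interpolation=2)
    n,l,s,ce=cv2.connectedComponentsWithStats(fn(w).astype(np.uint8))
    i=1+np.argmax(s[1:,4]);return (ce[i]+.5)/u-.5+[x0,y0],s[i,2:4]/u
E
python3 - <<'E'
from meas import *
m=camera_model("wrist");im=cv2.imread("pics/w3.png")
s=512/800
for c in([281,75],[517,75]):
    w=im[int(c[1]*s)-10:int(c[1]*s)+10,int(c[0]*s)-10:int(c[0]*s)+10];print(np.median(w.reshape(-1,3),0),w.reshape(-1,3).max(0),w.reshape(-1,3).min(0))
tips=[blob(im,np.array(c)*s,9,lambda w:(w.min(2)>128)) for c in([281,75],[517,75])]
print(tips)
T=cast("wrist",[t[0] for t in tips],57.5,m);d=T[0]-T[1]
print("tips",T.round(1).tolist(),np.linalg.norm(d).round(1),T.mean(0).round(1),np.degrees(np.arctan2(d[1],d[0])).round(2))
H=cast("wrist",np.array([[206,373],[598,373]])*s,210,m);e=H[0]-H[1]
print("holes",H.round(1).tolist(),np.linalg.norm(e).round(1),H.mean(0).round(1),np.degrees(np.arctan2(e[1],e[0])).round(2))
E
python3 -c "
import cv2,numpy as np
a=cv2.imread('pics/w3.png')
t=np.hstack([cv2.resize(a[35:65,165:205],None,fx=9,fy=9,interpolation=2),cv2.resize(a[35:65,310:350],None,fx=9,fy=9,interpolation=2)])
b=np.hstack([cv2.resize(a[224:254,112:152],None,fx=9,fy=9,interpolation=2),cv2.resize(a[224:254,362:402],None,fx=9,fy=9,interpolation=2)])
cv2.imwrite('pics/w3c.png',np.vstack([t,b]))"
```

```text
[117. 118. 120.] [165 161 148] [58 61 60]
[120. 122. 123.] [166 161 148] [62 66 64]
[(array([178.68162862,  47.27337577]), array([ 8.75, 10.  ])), (array([331.5878692 ,  47.56909283]), array([ 9.25, 10.25]))]
tips [[528.3, 247.6, 57.5], [548.2, 103.7, 57.5]] 145.3 [538.3 175.7  57.5] 97.87
holes [[404.9, 227.8, 210.0], [424.9, 85.4, 210.0]] 143.8 [414.9 156.6 210. ] 97.97
```

View pics/w3c.png

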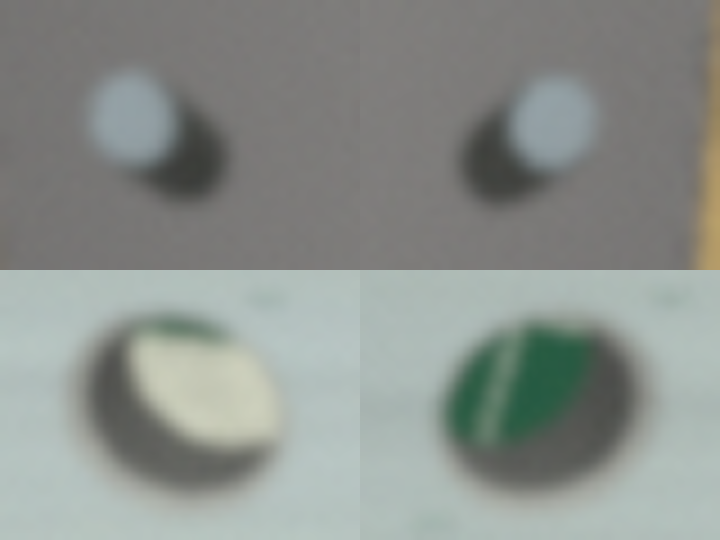

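Call:
{"fn": "step_arm", "kwargs": {
  "targets": [
    {"tx": 0.03,"ty": 0,"tz": 0.01,"yaw": 0,"grip": 0.02},
    {"tx": 0.075,"ty": -0.001,"tz": 0.04,"yaw": 0,"grip": 0.02},
    {"tx": 0.11,"ty": -0.0015,"tz": 0.08,"yaw": 0,"grip": 0.02},
    {"tx": 0.1243,"ty": -0.0015,"tz": 0.11,"yaw": 0,"grip": 0.02},
    {"tx": 0.1243,"ty": -0.0015,"tz": 0.12,"yaw": 0,"grip": 0.02}
  ]
}}

```text
time_s: 5.88
tool_pos: [536.1, 174.9, 96.6]
ee_rot: [0.0, 0.998, 0.07, -0.001]
wrist_force: [-0.9, -0.3, -4.0]
gripper_width: 28.7
grip_force: 60.4
```

Call:
{"fn": "step_arm", "kwargs": {
  "targets": [
    {"tx": 0,"ty": 0,"tz": 0.005,"yaw": 0,"grip": 0.02},
    {"tx": 0,"ty": 0,"tz": 0.01,"yaw": 0,"grip": 0.02},
    {"tx": 0,"ty": 0,"tz": 0.015,"yaw": 0,"grip": 0.02},
    {"tx": 0,"ty": 0,"tz": 0.018,"yaw": 0,"grip": 0.02},
    {"tx": 0,"ty": 0,"tz": 0.018,"yaw": 0,"grip": 0.02}
  ]
}}

```text
time_s: 6.5
tool_pos: [536.4, 175.3, 80.3]
ee_rot: [-0.0, 0.998, 0.07, -0.0]
wrist_force: [-0.3, 0.7, -3.1]
gripper_width: 28.5
grip_force: 60.4
```

```bash
python3 - <<'E'
from h import *
m=camera_model("wrist");a=get_image("wrist")[:,:,::-1].copy();cv2.imwrite("pics/w4.png",a)
rel([538,175,74],97.9)
z=lambda x,y:cv2.resize(a[y-20:y+20,x-20:x+20],None,fx=9,fy=9,interpolation=2)
cv2.imwrite('pics/w4c.png',np.hstack([z(132,238),z(382,238)]))
E
```

```text
t 6.55 tcp [536.4 175.3  80.4] F [-0.3  0.1 -3.3] w 28.7 shift [0.0015 0.0005 0.0064] yaw 0.13 tilt [ 1.e-04  1.e-04 -1.e+00]
```

View pics/w4c.png

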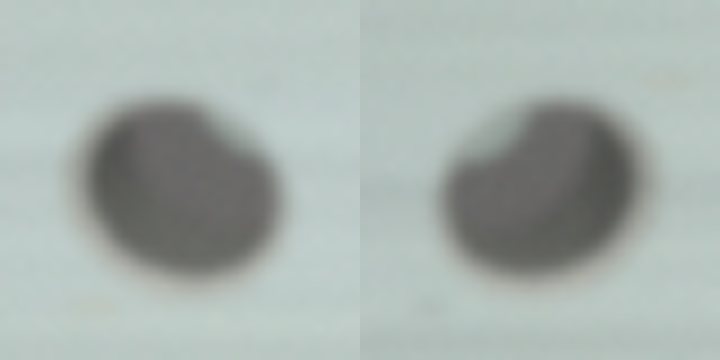

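Through both holes I can see the pin tips at the inner upper edges, almost symmetrically. I'll work out where the tips should appear if they were centred.

```bash
python3 - <<'E'
from h import *
m=camera_model("wrist");a=cv2.imread("pics/w4.png");o=get_obs();R=rot(o).as_matrix()
top=o["tool_pos"][2]-16+8;g=cv2.cvtColor(a,cv2.COLOR_BGR2GRAY)
for cx in(132,382):
    w=cv2.resize(a[218:258,cx-20:cx+20],None,fx=4,fy=4,interpolation=2);k=((w[:,:,0].astype(int)-w[:,:,2]<8)&(w.min(2)<125)).astype(np.uint8)
    n,l,s,ce=cv2.connectedComponentsWithStats(k);i=1+np.argmax(s[1:,4])
    e=cv2.fitEllipse(cv2.convexHull(cv2.findContours((l==i).astype(np.uint8),0,2)[0][0]))
    c=(np.array(e[0])+.5)/4-.5+[cx-20,218];H=cast("wrist",c,top,m)[0]
    P=H.copy();P[2]=58
    th=np.linspace(0,2*np.pi,60);ring=lambda C,r:np.c_[C[0]+r*np.cos(th),C[1]+r*np.sin(th),np.full(60,C[2])]
    print(c.round(1),np.array(e[1])/4,H.round(1),proj("wrist",P,m).round(1))
    for q,col in((ring(H,6.25),(255,0,0)),(ring(H-[0,0,8],6.25),(0,255,255)),(ring(P,4.5),(0,0,255))):
        pp=((proj("wrist",q,m)-[cx-20,218]+.5)*9-.5)
        Z=globals().setdefault(f"z{cx}",cv2.resize(a[218:258,cx-20:cx+20],None,fx=9,fy=9,interpolation=2))
        cv2.polylines(Z,[pp.round().astype(np.int32)],True,col,1)
cv2.imwrite("pics/w4d.png",np.hstack([z132,z382]))
E
```

```text
[131.4 238.7] [17.1162796  21.45623779] [527.9 246.9  72.4] [[140.9 228.3]]
[382.  238.7] [17.39880562 21.75309563] [547.8 105.   72.4] [[372.4 228.3]]
```

View pics/w4d.png

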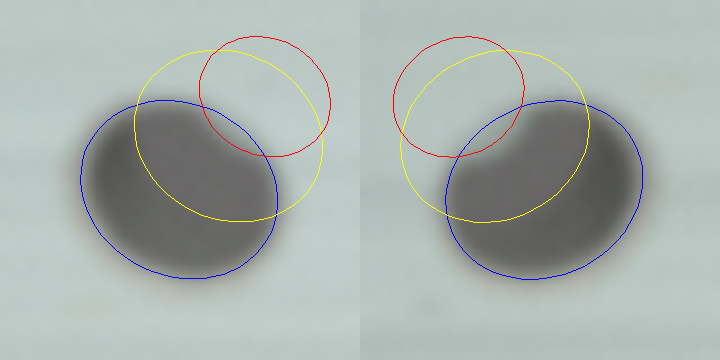

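The predicted rings for centred tips match the visible pin edges, so the plate is aligned. Descending gently.

Call:
{"fn": "step_arm", "kwargs": {
  "targets": [
    {"tx": 0,"ty": 0,"tz": 0.003,"yaw": 0,"grip": 0.02},
    {"tx": 0,"ty": 0,"tz": 0.005,"yaw": 0,"grip": 0.02},
    {"tx": 0,"ty": 0,"tz": 0.0065,"yaw": 0,"grip": 0.02},
    {"tx": 0,"ty": 0,"tz": 0.008,"yaw": 0,"grip": 0.02},
    {"tx": 0,"ty": 0,"tz": 0.0085,"yaw": 0,"grip": 0.02}
  ]
}}

```text
time_s: 7.18
tool_pos: [536.4, 175.3, 71.7]
ee_rot: [-0.0, 0.998, 0.07, -0.0]
wrist_force: [0.6, -0.6, -3.7]
gripper_width: 28.8
grip_force: 60.4
```

No contact force at about 2 mm past tip height.

Call:
{"fn": "step_arm", "kwargs": {
  "targets": [
    {"tx": 0,"ty": 0,"tz": 0.001,"yaw": 0,"grip": 0.02},
    {"tx": 0,"ty": 0,"tz": 0.002,"yaw": 0,"grip": 0.02},
    {"tx": 0,"ty": 0,"tz": 0.003,"yaw": 0,"grip": 0.02},
    {"tx": 0,"ty": 0,"tz": 0.004,"yaw": 0,"grip": 0.02},
    {"tx": 0,"ty": 0,"tz": 0.005,"yaw": 0,"grip": 0.02}
  ]
}}

```text
time_s: 7.8
tool_pos: [536.4, 175.3, 66.8]
ee_rot: [-0.0, 0.998, 0.07, -0.0]
wrist_force: [0.3, -0.7, -3.9]
gripper_width: 29.0
grip_force: 60.4
```

Call:
{"fn": "step_arm", "kwargs": {
  "targets": [
    {"tx": 0,"ty": 0,"tz": 0.001,"yaw": 0,"grip": 0.02},
    {"tx": 0,"ty": 0,"tz": 0.002,"yaw": 0,"grip": 0.02},
    {"tx": 0,"ty": 0,"tz": 0.003,"yaw": 0,"grip": 0.02},
    {"tx": 0,"ty": 0,"tz": 0.004,"yaw": 0,"grip": 0.02},
    {"tx": 0,"ty": 0,"tz": 0.005,"yaw": 0,"grip": 0.02}
  ]
}}

```text
time_s: 8.43
tool_pos: [536.4, 175.3, 61.8]
ee_rot: [-0.0, 0.998, 0.07, -0.0]
wrist_force: [-0.7, 0.3, -3.4]
gripper_width: 28.6
grip_force: 60.4
```

Call:
{"fn": "step_arm", "kwargs": {
  "targets": [
    {"tx": 0,"ty": 0,"tz": 0.002,"yaw": 0,"grip": 0.02},
    {"tx": 0,"ty": 0,"tz": 0.004,"yaw": 0,"grip": 0.02},
    {"tx": 0,"ty": 0,"tz": 0.006,"yaw": 0,"grip": 0.02},
    {"tx": 0,"ty": 0,"tz": 0.008,"yaw": 0,"grip": 0.02},
    {"tx": 0,"ty": 0,"tz": 0.009,"yaw": 0,"grip": 0.02}
  ]
}}

```text
time_s: 9.05
tool_pos: [536.4, 175.3, 52.7]
ee_rot: [-0.0, 0.998, 0.07, -0.0]
wrist_force: [-0.9, -0.0, -4.1]
gripper_width: 29.0
grip_force: 60.4
```

Call:
{"fn": "step_arm", "kwargs": {
  "targets": [
    {"tx": 0,"ty": 0,"tz": 0.0005,"yaw": 0,"grip": 0.02},
    {"tx": 0,"ty": 0,"tz": 0.001,"yaw": 0,"grip": 0.02},
    {"tx": 0,"ty": 0,"tz": 0.0015,"yaw": 0,"grip": 0.02},
    {"tx": 0,"ty": 0,"tz": 0.002,"yaw": 0,"grip": 0.02},
    {"tx": 0,"ty": 0,"tz": 0.002,"yaw": 0,"grip": 0.02}
  ]
}}

```text
time_s: 9.68
tool_pos: [536.4, 175.3, 50.8]
ee_rot: [-0.0, 0.998, 0.07, -0.0]
wrist_force: [0.4, 0.1, -4.7]
gripper_width: 28.8
grip_force: 60.4
```

Call:
{"fn": "step_arm", "kwargs": {
  "targets": [
    {"tx": 0,"ty": 0,"tz": 0.0004,"yaw": 0,"grip": 0.02},
    {"tx": 0,"ty": 0,"tz": 0.0008,"yaw": 0,"grip": 0.02},
    {"tx": 0,"ty": 0,"tz": 0.0012,"yaw": 0,"grip": 0.02},
    {"tx": 0,"ty": 0,"tz": 0.0012,"yaw": 0,"grip": 0.02},
    {"tx": 0,"ty": 0,"tz": 0.0012,"yaw": 0,"grip": 0.02}
  ]
}}

```text
time_s: 10.3
tool_pos: [536.4, 175.3, 50.2]
ee_rot: [-0.0, 0.998, 0.07, 0.0]
wrist_force: [-3.2, -0.1, 9.1]
gripper_width: 28.7
grip_force: 62.5
```

The plate is seated: contact at TCP z 50, with about 13 N on the carriage. I'll ease the down-force and push toward the stop, which is −y in the tool frame.

Call:
{"fn": "step_arm", "kwargs": {
  "targets": [
    {"tx": 0,"ty": -0.001,"tz": -0.0005,"yaw": 0,"grip": 0.02},
    {"tx": 0,"ty": -0.004,"tz": -0.0005,"yaw": 0,"grip": 0.02},
    {"tx": 0,"ty": -0.008,"tz": -0.0005,"yaw": 0,"grip": 0.02},
    {"tx": 0,"ty": -0.012,"tz": -0.0005,"yaw": 0,"grip": 0.02},
    {"tx": 0,"ty": -0.015,"tz": -0.0005,"yaw": 0,"grip": 0.02}
  ]
}}

```text
time_s: 10.92
tool_pos: [534.5, 189.5, 50.2]
ee_rot: [0.0, 0.998, 0.07, 0.0]
wrist_force: [0.1, -6.0, 2.0]
gripper_width: 29.0
grip_force: 61.4
```

```bash
python3 - <<'E'
from h import *
m=camera_model("top");a=get_image("top")[:,:,::-1].copy()
rel([536.4,175.3,50],97.9)
# from w3: stop edge / base ends are in first top picture; measure gap in 'scene'
s=get_image("scene")[:,:,::-1].copy()
c=np.r_[get_obs()["tool_pos"][:2],42];p=proj("scene",c)[0].astype(int);print(p)
b=s[p[1]-50:p[1]+70,p[0]-85:p[0]+95]
cv2.imwrite("pics/s5.png",cv2.resize(b,None,fx=4.4,fy=4.4,interpolation=2))
E
```

```text
t 10.97 tcp [534.5 190.   50.2] F [ 0.2 -3.6  1.2] w 28.8 shift [-0.0001  0.0148  0.0002] yaw 0.12 tilt [ 4.e-04 -6.e-04 -1.e+00]
[295 242]
```

View pics/s5.png

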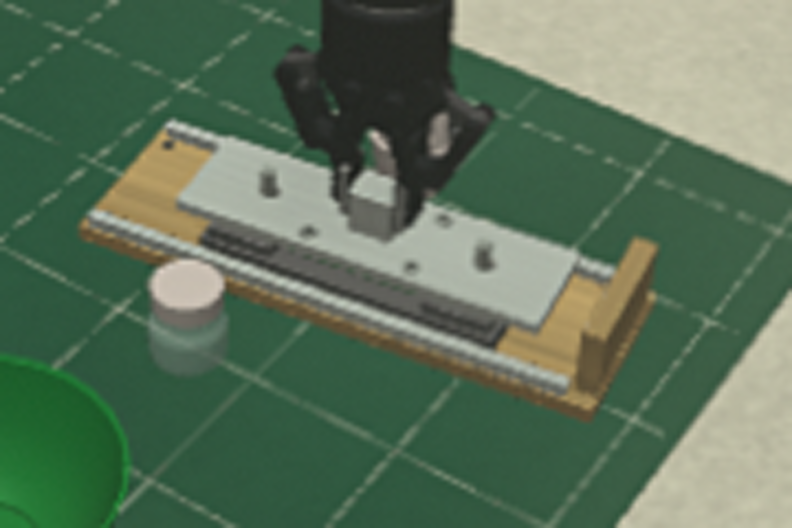

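The scene crop shows both pins standing through the plate at (267,180) and (484,252). The plate is flat on the carriage, with roughly 28 mm left to the stop. I'll keep pushing.

Call:
{"fn": "step_arm", "kwargs": {
  "targets": [
    {"tx": 0,"ty": -0.004,"tz": 0,"yaw": 0,"grip": 0.02},
    {"tx": 0,"ty": -0.008,"tz": 0,"yaw": 0,"grip": 0.02},
    {"tx": 0,"ty": -0.012,"tz": 0,"yaw": 0,"grip": 0.02},
    {"tx": 0,"ty": -0.015,"tz": 0,"yaw": 0,"grip": 0.02},
    {"tx": 0,"ty": -0.018,"tz": 0,"yaw": 0,"grip": 0.02}
  ]
}}

```text
time_s: 11.65
tool_pos: [532.0, 207.4, 50.2]
ee_rot: [0.0, 0.998, 0.07, 0.0]
wrist_force: [0.7, -5.0, 2.8]
gripper_width: 28.7
grip_force: 61.4
```

Call:
{"fn": "step_arm", "kwargs": {
  "targets": [
    {"tx": 0,"ty": -0.001,"tz": 0,"yaw": 0,"grip": 0.02},
    {"tx": 0,"ty": -0.002,"tz": 0,"yaw": 0,"grip": 0.02},
    {"tx": 0,"ty": -0.003,"tz": 0,"yaw": 0,"grip": 0.02},
    {"tx": 0,"ty": -0.004,"tz": 0,"yaw": 0,"grip": 0.02},
    {"tx": 0,"ty": -0.005,"tz": 0,"yaw": 0,"grip": 0.02}
  ]
}}

```text
time_s: 12.28
tool_pos: [531.4, 212.3, 50.2]
ee_rot: [0.0, 0.998, 0.07, 0.0]
wrist_force: [0.9, -6.0, 1.2]
gripper_width: 29.0
grip_force: 61.4
```

```bash
python3 - <<'E'
from h import *
rel([536.4,175.3,50],97.9)
s=get_image("scene")[:,:,::-1].copy()
p=proj("scene",np.r_[get_obs()["tool_pos"][:2]+[-15,120],42])[0].astype(int)
cv2.imwrite("pics/s6.png",cv2.resize(s[p[1]-35:p[1]+35,p[0]-60:p[0]+40],None,fx=6,fy=6,interpolation=2))
E
```

```text
t 12.28 tcp [531.4 212.3  50.2] F [ 0.9 -6.   1.2] w 29.0 shift [-0.0002  0.0373  0.0002] yaw 0.09 tilt [ 4.e-04 -8.e-04 -1.e+00]
```

View pics/s6.png

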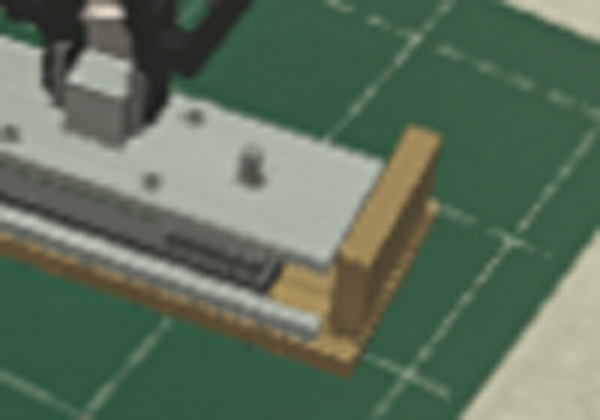

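I've now viewed 12 pictures, which is over the limit of 10. I won't view any more and will work from force and pose. The last one shows the plate's end a few mm short of the stop at about (340,260). Creeping on until the force rises.

Call:
{"fn": "step_arm", "kwargs": {
  "targets": [
    {"tx": 0,"ty": -0.0005,"tz": 0,"yaw": 0,"grip": 0.02},
    {"tx": 0,"ty": -0.001,"tz": 0,"yaw": 0,"grip": 0.02},
    {"tx": 0,"ty": -0.0015,"tz": 0,"yaw": 0,"grip": 0.02},
    {"tx": 0,"ty": -0.002,"tz": 0,"yaw": 0,"grip": 0.02},
    {"tx": 0,"ty": -0.0025,"tz": 0,"yaw": 0,"grip": 0.02}
  ]
}}

```text
time_s: 12.95
tool_pos: [531.0, 214.7, 50.2]
ee_rot: [0.0, 0.998, 0.07, 0.0]
wrist_force: [-0.1, -6.4, 2.5]
gripper_width: 29.4
grip_force: 61.4
```

Call:
{"fn": "step_arm", "kwargs": {
  "targets": [
    {"tx": 0,"ty": -0.0003,"tz": 0,"yaw": 0,"grip": 0.02},
    {"tx": 0,"ty": -0.0006,"tz": 0,"yaw": 0,"grip": 0.02},
    {"tx": 0,"ty": -0.0009,"tz": 0,"yaw": 0,"grip": 0.02},
    {"tx": 0,"ty": -0.0012,"tz": 0,"yaw": 0,"grip": 0.02},
    {"tx": 0,"ty": -0.0015,"tz": 0,"yaw": 0,"grip": 0.02}
  ]
}}

```text
time_s: 13.58
tool_pos: [530.8, 216.2, 50.2]
ee_rot: [0.0, 0.998, 0.07, 0.0]
wrist_force: [0.4, -5.4, 1.7]
gripper_width: 28.4
grip_force: 61.4
```

Call:
{"fn": "step_arm", "kwargs": {
  "targets": [
    {"tx": 0,"ty": -0.0003,"tz": 0,"yaw": 0,"grip": 0.02},
    {"tx": 0,"ty": -0.0006,"tz": 0,"yaw": 0,"grip": 0.02},
    {"tx": 0,"ty": -0.0009,"tz": 0,"yaw": 0,"grip": 0.02},
    {"tx": 0,"ty": -0.0012,"tz": 0,"yaw": 0,"grip": 0.02},
    {"tx": 0,"ty": -0.0015,"tz": 0,"yaw": 0,"grip": 0.02}
  ]
}}

```text
time_s: 14.2
tool_pos: [530.6, 217.7, 50.2]
ee_rot: [0.0, 0.998, 0.07, 0.0]
wrist_force: [0.4, -5.1, 1.5]
gripper_width: 29.2
grip_force: 61.4
```

Call:
{"fn": "step_arm", "kwargs": {
  "targets": [
    {"tx": 0,"ty": -0.0003,"tz": 0,"yaw": 0,"grip": 0.02},
    {"tx": 0,"ty": -0.0006,"tz": 0,"yaw": 0,"grip": 0.02},
    {"tx": 0,"ty": -0.0009,"tz": 0,"yaw": 0,"grip": 0.02},
    {"tx": 0,"ty": -0.0012,"tz": 0,"yaw": 0,"grip": 0.02},
    {"tx": 0,"ty": -0.0015,"tz": 0,"yaw": 0,"grip": 0.02}
  ]
}}

```text
time_s: 14.82
tool_pos: [530.5, 218.4, 50.2]
ee_rot: [0.001, 0.998, 0.069, 0.0]
wrist_force: [0.8, -11.5, 2.1]
gripper_width: 29.0
grip_force: 61.5
```

Call:
{"fn": "step_arm", "kwargs": {
  "targets": [
    {"tx": 0,"ty": -0.0002,"tz": 0,"yaw": 0,"grip": 0.02},
    {"tx": 0,"ty": -0.0004,"tz": 0,"yaw": 0,"grip": 0.02},
    {"tx": 0,"ty": -0.0006,"tz": 0,"yaw": 0,"grip": 0.02},
    {"tx": 0,"ty": -0.0006,"tz": 0,"yaw": 0,"grip": 0.02},
    {"tx": 0,"ty": -0.0006,"tz": 0,"yaw": 0,"grip": 0.02}
  ]
}}

```text
time_s: 15.45
tool_pos: [530.5, 218.4, 50.2]
ee_rot: [0.001, 0.998, 0.069, 0.0]
wrist_force: [0.8, -14.1, 3.6]
gripper_width: 28.5
grip_force: 61.6
```

The force rises with no more motion, so the plate is against the stop. Letting go now.

Call:
{"fn": "step_arm", "kwargs": {
  "grip_force": 20,
  "targets": [
    {"tx": 0,"ty": 0.0003,"tz": 0,"yaw": 0,"grip": 0.028},
    {"tx": 0,"ty": 0.0005,"tz": 0,"yaw": 0,"grip": 0.034},
    {"tx": 0,"ty": 0.0005,"tz": 0,"yaw": 0,"grip": 0.042},
    {"tx": 0,"ty": 0.0005,"tz": 0,"yaw": 0,"grip": 0.05},
    {"tx": 0,"ty": 0.0005,"tz": 0,"yaw": 0,"grip": 0.055}
  ]
}}

```text
time_s: 16.08
tool_pos: [530.1, 220.1, 50.1]
ee_rot: [-0.0, 0.998, 0.07, 0.0]
wrist_force: [-1.0, -1.0, -0.7]
gripper_width: 54.8
grip_force: 0.0
```

Call:
{"fn": "step_arm", "kwargs": {
  "targets": [
    {"tx": 0,"ty": 0,"tz": -0.01,"yaw": 0,"grip": 0.055},
    {"tx": 0,"ty": 0,"tz": -0.03,"yaw": 0,"grip": 0.055},
    {"tx": 0,"ty": 0,"tz": -0.06,"yaw": 0,"grip": 0.055},
    {"tx": 0,"ty": 0,"tz": -0.1,"yaw": 0,"grip": 0.055},
    {"tx": 0,"ty": 0,"tz": -0.13,"yaw": 0,"grip": 0.055}
  ]
}}

```text
time_s: 16.7
tool_pos: [530.2, 220.0, 182.4]
ee_rot: [-0.0, 0.998, 0.07, 0.001]
wrist_force: [0.0, 0.5, -0.6]
gripper_width: 54.7
grip_force: 0.0
```

```bash
python3 - <<'E'
from meas import *
o=get_obs();print(o["wrist_force"].round(1),o["gripper_width"],o["tool_pos"].round(1))
m=camera_model("wrist");a=get_image("wrist")[:,:,::-1].copy();cv2.imwrite("pics/w7.png",a)
c=np.array([530.5,218.4]);u=np.array([np.cos(np.radians(97.9)),np.sin(np.radians(97.9))])
g=cv2.cvtColor(a,cv2.COLOR_BGR2HSV)
# hue/sat/val profile along plate axis (20 mm off centre line) at plate-top height, and edge position
for off in(-22,22):
    n=np.array([u[1],-u[0]]);L=np.arange(100,136,2.)
    X=np.c_[c+L[:,None]*u+off*n,np.full(len(L),42.)];p=proj("wrist",X,m).round().astype(int)
    print(off,[(int(l),*map(int,g[y,x])) if 0<=x<512 and 0<=y<384 else None for l,(x,y) in zip(L,p)])
E
```

```text
[ 0.   0.5 -0.6] 54.706001132689536 [530.2 220.  182.4]
-22 [(100, 90, 15, 221), (102, 90, 15, 221), (104, 90, 16, 221), (106, 90, 16, 221), (108, 90, 14, 221), (110, 90, 16, 222), (112, 90, 15, 221), (114, 90, 15, 221), (116, 90, 16, 221), (118, 90, 16, 219), (120, 70, 9, 166), (122, 18, 98, 94), (124, 18, 123, 89), (126, 20, 126, 87), (128, 19, 118, 115), (130, 20, 112, 178), (132, 21, 110, 190), (134, 21, 109, 190)]
22 [(100, 95, 20, 222), (102, 95, 20, 222), (104, 95, 20, 222), (106, 94, 18, 221), (108, 96, 18, 222), (110, 95, 19, 223), (112, 94, 17, 222), (114, 95, 19, 223), (116, 96, 18, 223), (118, 94, 18, 221), (120, 81, 11, 166), (122, 18, 95, 94), (124, 19, 122, 86), (126, 19, 122, 88), (128, 19, 119, 146), (130, 20, 111, 189), (132, 20, 108, 193), (134, 20, 108, 191)]
```

The plate's end runs straight into the stop's inner face on both sides at 120 mm, and the gripper is clear. Handing in.

```bash
python3 -c "
from rig import *
print(finish_job())"
```

```text
the job is handed in; nothing more can be done
None
```

The template is on both jig pins, flat on the carriage, pushed against the stop and released, and I handed the job in at about 17 s; the judge gave no verdict, and I viewed 12 pictures where the limit was 10.

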